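# Complete the counting boards for a fastener kit

### The arm

A 6-joint arm with a two-finger parallel gripper is mounted at the origin on the work surface. World frame = base frame: x ahead of the robot, y to its left, z up, the work surface at z = 0. Lengths are in m, angles in rad, forces in N, time in s.
With the tool pointing down it reaches from about 0.35 to 0.975 m from the base axis. Payload 4.9 kg.
Tool frame: the origin (TCP) lies on the centre line of the jaws, within the pads' length; the fingertips stand manip.tip_reach ahead of it and the grasp point (between the pads) is the TCP (manip.tip_reach is the distance from the TCP to the fingertips, in m); z points along the fingers, y is the line along which they close (so a half turn about z gives the same grasp; the last joint's range is limited). The gripper opens to 85 mm and grips with 20 to 120 N. Pads are 22 mm wide; open, the fingers measure 114 mm over their backs; the gripper's body (76 mm by 85 mm) begins 54 mm behind the grasp point. The pads swing forward as they close: fully open they stand 13 mm farther back than shut.
Start: joints at [-1.303, 0.053, 1.613, -0, 1.476, -0.119], TCP at [0.236, -0.579, 0.25] pointing down, gripper open.
Joint ranges: [-3.01, 3.01], [-1.01, 2.22], [0.06, 2.58], [-1.02, 4.17], [0.09, 2.62], [-3.14, 3.14]. Speed limits (rad/s): [2.57, 2.57, 3.14, 3.14, 3.14, 3.14].

### API

Orientations are given as a unit quaternion [w, x, y, z].
In Python, from plant import manip gives the robot as it stands. The module is installed in compiled form; this text tells all that it offers.
- The arm moves only by the tool move_arm, never from a script. Its argument "rows" is a list of rows, each a list of 7 numbers: the shift along the tool's x, y, z in cm, then the turn, a rotation vector about the tool's x, y, z in degrees, then the opening, from -1 (shut) to 1 (fully open). In form: [[tx, ty, tz, ax, ay, az, jaw], ...]. A call has 1 to 20 rows; each row shifts and turns the commanded pose from where the row before left it, along the tool's axes as they then stand; what a row does not reach is not made up. A row lasts 1/12 s, in which the tool goes at most 41.7 mm and 7.16 degrees, less where a joint would pass 70% of its speed; a pose out of reach is approached as far as the arm can. A call is refused whole if a number of a shift passes 4.17 or a number of a turn 7.16, either way. A call with a gripper value outside its range is refused whole. The fingers move at their own pace and stop on an object; the grip force is fixed at half the most. Time passes only in rows, so rows that do not move let the fingers close. It gives the time, the measured TCP pose, the force, the opening and the grip force at its end, in the units of the state.
- manip.state(): the state, without advancing time (a new reading comes with each control period).
- manip.grab_frame(name): name is "scene" or "top"; returns a dict with "img" (480x640x3 uint8, blue, green, red), "mtx" (3x3 intrinsics, pixels), "k1" (the pictures are not rectified: a ray, as slopes to the right and down, at radius r is drawn at 1 + k1 r^2 times it, then the intrinsics apply), "R" (3x3) and "t" (3): a world point X has camera coordinates R X + t. Camera axes: x right, y down, z forward; pixel columns grow to the right and rows downward; lengths in m; the calibration is good to about 2 mm. A picture is of the moment at which its call begins. There is no depth.
- manip.job_done(): hands the job in; it is judged then, once.
The state is a dict: "time": time; "joint_pos": joint angles; "joint_vel": joint speeds; "joint_efforts": joint torques, N m; "tool_pos": TCP position; "tool_rot": TCP orientation; "contact_force": force on the tool from outside, world axes, zero at the start; "ft_torque": the same for the moment, N m; "gripper_width": opening from 0.0 (shut) to 1.0 (fully open); "grasp_force": force on a finger pad.
Only numpy, scipy, OpenCV 4.12 (cv2) and the standard library are available. Lean on these libraries where they do the work, as an engineer would, in place of code of your own. Each camera call takes 0.05 s, during which the arm holds its last target. There are 200 camera calls.

### The job

Fill the one empty place on each of the four counting boards with the loose fastener of its kind: the long bolt and the short bolt each laid flat in the empty lane of the board that holds a bolt of the same length, head at the same end as its neighbour's, and the nut and the washer each put over the bare pin of their own board, lying flat on the wood. Set the parts down, do not drop them from a height, and leave the finished bolt with a nut already on it where it lies.

Things in the scene. Friction and masses are not known exactly. Their poses are not given: they have to be found in the camera images.
- long_bolt: Loose long steel hex bolt lying on head and tip; head 36 across flats, 15 thick; shank 24 dia, 100 long; 115 mm overall, 0.48 kg. Sizes in mm. Origin on its axis at mid-length; x from head to tip, level: head's outer face x=-57.5, inner face -42.5, tip +57.5. Shank slopes 3.4 degrees down to the tip, origin 15.4 above the table. Centre of mass x=-8.
- short_bolt: Loose short steel hex bolt lying on head and tip; head 36 across flats, 15 thick; shank 24 dia, 60 long; 75 mm overall, 0.34 kg. Sizes in mm. Origin on its axis at mid-length; x from head to tip, level: head's outer face x=-37.5, inner face -22.5, tip +37.5. Shank slopes 5.7 degrees down to the tip, origin 15.7 above the table. Centre of mass x=-7.
- nut: Loose steel hex nut lying on its face: 36 mm across flats, 42 across corners, 20 high, hole 22, 0.11 kg. Origin: centre of its underside, z up through the hole; two flats face +x and -x, the others every 60 degrees.
- washer: Loose plain flat steel washer lying flat: 44 mm outer diameter, hole 25, 5 thick, 0.04 kg. Origin: centre of its underside, z up.
- long_board: Plywood board for long bolts (mm): 140 long (x), 118 wide (y), 9 thick, fixed. Origin: middle of bottom edge of its x=0 side, z up. Two lanes along x, 50 wide, centred y=+28 and -28, between strips 6 wide standing 5 above the wood; end strip at x=0-6. A fixed long bolt lies at y=+28, head to x=0; lane y=-28 is empty: a bolt in place has origin x=73.5, y=-28, its x along the board's.
- short_board: Plywood board for short bolts (mm): 100 long (x), 118 wide (y), 9 thick, fixed. Origin: middle of bottom edge of its x=0 side, z up. Two lanes along x, 50 wide, centred y=+28 and -28, between strips 6 wide standing 5 above the wood; end strip at x=0-6. A fixed short bolt lies at y=-28, head to x=0; lane y=+28 is empty: a bolt in place has origin x=53.5, y=+28, its x along the board's.
- nut_board: Plywood board for nuts (mm): 132x132, 9 thick, fixed. Origin: middle of bottom edge of its x=0 side (board spans x 0-132, y +-66), z up. Four round-topped pins, 8 dia, standing 28 above the wood, at x=33 and 99, y=+33 and -33. Three pins carry a fixed nut each, 20 high; the pin at x=33, y=-33 is bare.
- washer_board: Plywood board for washers (mm): 132x132, 9 thick, fixed. Origin: middle of bottom edge of its x=0 side (board spans x 0-132, y +-66), z up. Four round-topped pins, 8 dia, standing 28 above the wood, at x=33 and 99, y=+33 and -33. Three pins carry a fixed flat washer each, 5 high; the pin at x=33, y=+33 is bare.
- finished_set: Bystander among the loose parts, to be left where it is: a short bolt with a nut already screwed on (75 mm long, 42 wide, 36 high), lying level on the table. Origin on its axis at mid-length, 18 above the table; x from head to tip. (Two more lie on a pale yellow plate beyond the boards.)
There are look-alikes about, which are no part of the job. Of the things shaped like the washer, the steel one is meant. Leave any green look-alike of the short_bolt alone.

How it is judged:
By the outcome, as a careful person would: the job done as asked, in the order asked, and still so for the second after the job is handed in, with the robot touching nothing.
It also fails if it takes over 90 s, if anything falls off the work surface, if the arm or the gripper's body presses on something with over 40 N, if the wrist force passes 120 N, or if a joint passes its speed limit or range.

## Working session

There is one attempt and no reset: what is moved stays moved. The work goes in short steps, Python scripts to look and compute and a tool call to move; the robot and the scene stay as the last step left them, time stands still between calls to the robot, and variables do not carry over. Pictures are saved under pics/ and viewed, at most 14 in all, crops included, and the job is handed in when it is done.

Besides the shell and the picture viewer there is one more tool, called by a JSON object that holds its "api" and its "payload". move_arm: Moves the arm, as the interface text tells. Its arguments: {"type":"object","properties":{"rows":{"type":"array","items":{"type":"array","items":{"type":"number"}}}},"required":["rows"]}

```bash
mkdir -p pics; cat > h.py <<'E'
import numpy as np, cv2
from plant import manip
def ray(f,u,v):
    K=f["mtx"]; x=np.array([(u-K[0,2])/K[0,0],(v-K[1,2])/K[1,1]]); s=x.copy()
    for _ in range(20): s=x/(1+f["k1"]*(s@s))
    R=np.array(f["R"]); return -R.T@f["t"], R.T@np.array([s[0],s[1],1])
def onz(f,u,v,z):
    o,d=ray(f,u,v); return (o+d*(z-o[2])/d[2])
def proj(f,X):
    c=f["R"]@np.array(X)+f["t"]; s=c[:2]/c[2]; s=s*(1+f["k1"]*(s@s)); K=f["mtx"]
    return np.array([K[0,0]*s[0]+K[0,2],K[1,1]*s[1]+K[1,2]])
E
python3 - <<'E'
from h import *
import pickle
for n in("top","scene"):
    f=manip.grab_frame(n); cv2.imwrite(f"pics/{n}0.png",f["img"]); pickle.dump(f,open(n+"0.pkl","wb"))
    print(n,f["mtx"],f["k1"],-np.array(f["R"]).T@f["t"],f["R"])
print(manip.state(),manip.tip_reach)
E
```

```text
top [[438.39643001   0.         326.77979581]
 [  0.         438.39643001 242.34029229]
 [  0.           0.           1.        ]] 0.018849952130390247 [0.46388854 0.00586228 0.91316693] [[-0.014106   -0.99957415  0.02554474]
 [-0.999817    0.01377005 -0.01327989]
 [ 0.01292248 -0.02572739 -0.99958547]]
scene [[559.84509098   0.         308.91138644]
 [  0.         559.84509098 235.2435937 ]
 [  0.           0.           1.        ]] 0.047611486965365636 [ 1.05031671 -0.45366464  0.91636421] [[ 0.65097841  0.7589464  -0.01508205]
 [ 0.58059605 -0.51060303 -0.63418671]
 [-0.48901466  0.40408528 -0.77303283]]
{'time': 0.1, 'joint_pos': array([-1.30302682e+00,  5.32907722e-02,  1.61417214e+00, -8.93081698e-06,
        1.47596861e+00, -1.18998586e-01]), 'joint_vel': array([ 0.00045874, -0.0016504 , -0.00451513,  0.00101358,  0.0020931 ,
        0.0006609 ]), 'joint_efforts': array([-1.52610623e-04, -3.94904995e+01, -3.71363640e+01, -2.21184018e-04,
        3.92855087e-03,  2.20145847e-05]), 'tool_pos': array([ 0.23560689, -0.57832172,  0.24917672]), 'tool_rot': array([-9.16561883e-04,  9.81359010e-01,  1.92181291e-01, -7.27621854e-05]), 'contact_force': array([-0.49723111, -0.43821248, -0.45891192]), 'ft_torque': array([-0.00990403,  0.06643818,  0.02658388]), 'grasp_force': 0.0, 'gripper_width': 1.0005086940802714} 0.019
```

View pics/top0.png

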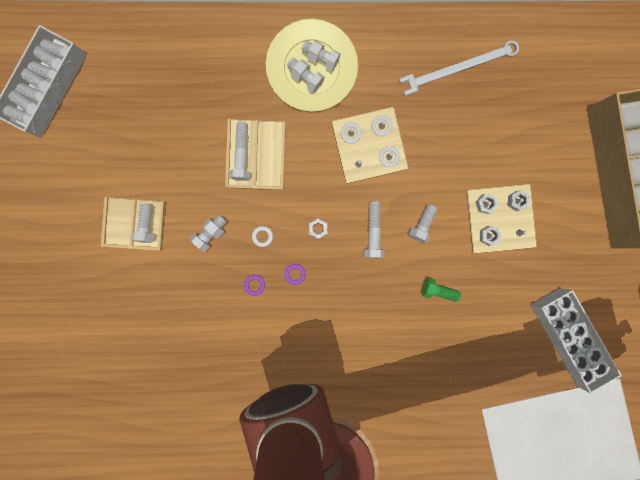

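View pics/scene0.png

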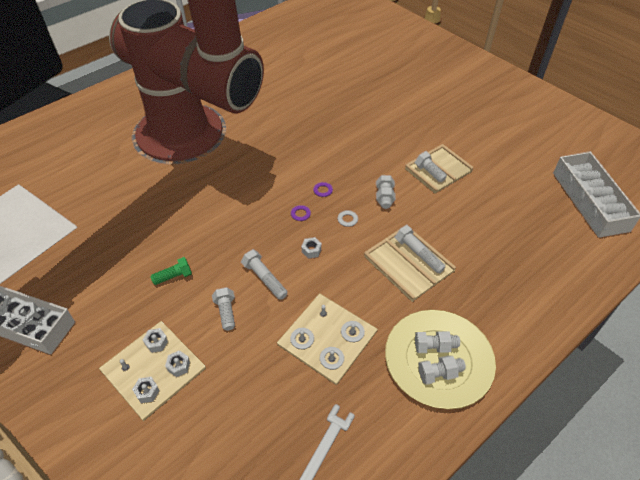

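Candidates (top image):
- **Washer:** steel ring at (262,236). The purple rings at (254,285) and (295,274) are look-alikes.
- **Short bolt:** steel at (424,223). The green one at (441,290) is a look-alike, and (209,233) carries a nut, so it is the finished set.
- **Long bolt:** (375,230).
- **Nut:** (318,228).

Empty places (top image):
- **Long board:** right lane, (270,155).
- **Short board:** left lane, (119,222).
- **Washer pin:** (358,164).
- **Nut pin:** (520,233).

Next I take one close crop and measure.

```bash
cat > seg.py <<'E'
from h import *
import pickle,sys
f=pickle.load(open("top0.pkl","rb")); im=f["img"]
hsv=cv2.cvtColor(im,cv2.COLOR_BGR2HSV)
grey=((hsv[...,1]<60)&(hsv[...,2]>70)).astype(np.uint8)*255
wood=((hsv[...,2]>165)&(hsv[...,1]>60)&(hsv[...,1]<140)&(hsv[...,0]<32)).astype(np.uint8)*255
def blobs(m,lo,hi):
    for c in cv2.findContours(m,cv2.RETR_EXTERNAL,cv2.CHAIN_APPROX_NONE)[0]:
        a=cv2.contourArea(c)
        if lo<a<hi: yield c
if __name__=="__main__":
    print("grey")
    for c in blobs(grey,60,3000):
        (x,y),(w,h),an=cv2.minAreaRect(c); print(np.round([x,y,w,h,an],1),cv2.contourArea(c))
    print("wood")
    wd=cv2.morphologyEx(wood|0,cv2.MORPH_CLOSE,np.ones((3,3)))
    for c in blobs(wd,500,9000):
        (x,y),(w,h),an=r=cv2.minAreaRect(c); print(np.round([x,y,w,h,an],1)); 
        print([np.round(onz(f,*p,0.009)[:2]*1000,1) for p in cv2.boxPoints(r)])
    for p in [(148,154),(440,290),(258,155)]: print(p,hsv[p[1],p[0]])
    cv2.imwrite("pics/crop1.png",cv2.resize(im[100:260,355:545],None,fx=4,fy=4,interpolation=cv2.INTER_CUBIC)[:600])
    cv2.imwrite("pics/crop2.png",cv2.resize(im[110:260,95:335],None,fx=3.3,fy=3.3,interpolation=cv2.INTER_CUBIC))
E
python3 seg.py
```

```text
grey
[288.7 436.8  39.4  66.1  89.1] 285.0
[281.3 404.2  18.3  75.6  70.4] 209.5
[262. 236.  20.  20.  90.] 321.0
[490. 235.  20.  20.  90.] 316.0
[317.6 228.1  18.   19.7  56.3] 256.0
[209.4 231.8  20.1  39.   43. ] 565.5
[425.  222.5  20.1  38.5  26.6] 458.0
[142.5 222.5  39.   21.   90. ] 502.5
[373.5 229.   56.   19.   90. ] 622.5
[487.3 203.3  19.1  22.6  45. ] 318.5
[518.5 200.   20.   21.   90. ] 329.5
[637.  197.5  25.    4.   90. ] 64.5
[634.5 169.5  25.    9.   90. ] 173.5
[389. 156.  20.  20.  90.] 333.0
[633.9 142.3  25.2  14.5  80.5] 290.0
[350.5 132.   20.   21.   90. ] 335.5
[239.  150.5  59.   20.   90. ] 698.5
[381.5 125.   20.   21.   90. ] 332.0
[630.  114.5  27.   18.   90. ] 408.5
[303.7  73.   40.5  20.5  39.5] 603.0
[459.4  65.4  18.6 124.1  69.6] 1068.0
[319.4  53.7  38.9  20.6  26.6] 581.5
[3.39e+02 5.00e-01 1.00e+00 5.64e+02 9.00e+01] 362.0
wood
[488.5 422.7  74.7 126.1  34.6]
[array([  40. , -206.5]), array([ 248.9, -359.3]), array([ 159.8, -484.8]), array([ -48.1, -331.1])]
(148, 154) [ 15 139 178]
(440, 290) [ 62 143 136]
(258, 155) [ 22  75 224]
```

View pics/crop1.png

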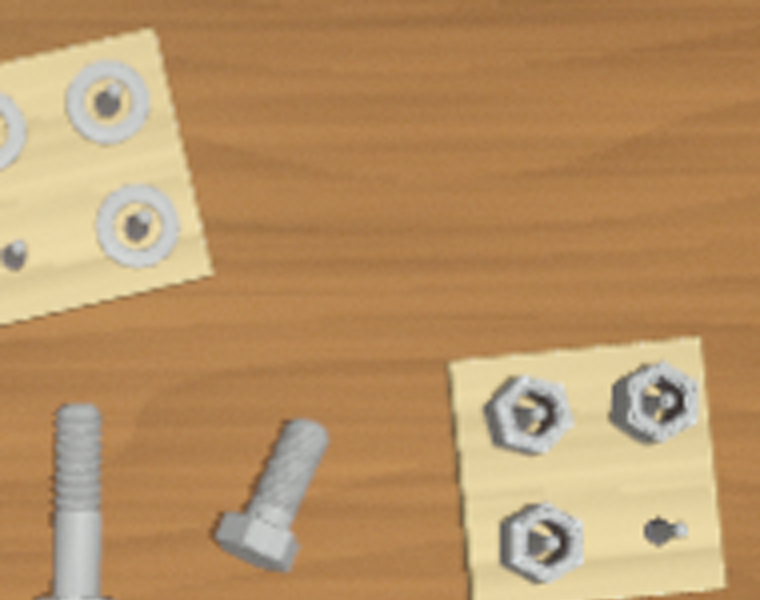

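View pics/crop2.png

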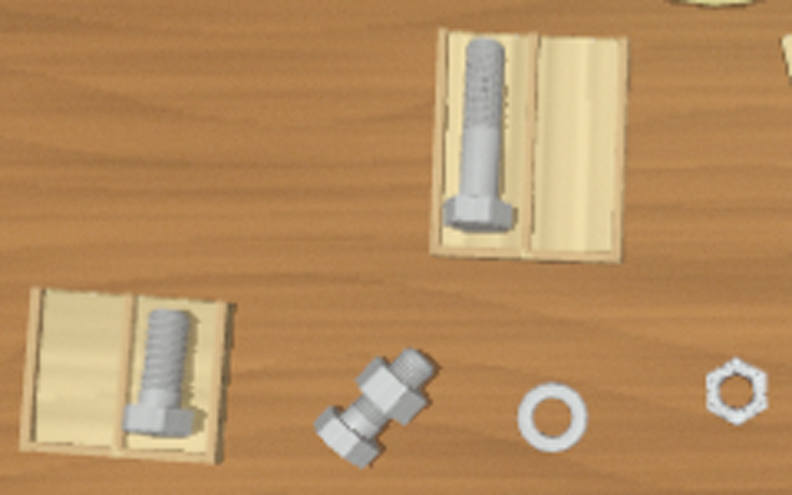

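The crops confirm the choices: steel short bolt with head lower left, long bolt with head toward the robot, nut, steel washer, and the four bare places. Next I measure board poses from both views.

```bash
cat > meas.py <<'E'
from h import *
import pickle
def masks(im):
    hsv=cv2.cvtColor(im,cv2.COLOR_BGR2HSV); h,s,v=[hsv[...,i].astype(int) for i in range(3)]
    grey=((s<60)&(v>60)).astype(np.uint8)*255
    brd=(((s<122)&(v>150))|((s<60)&(v>60))).astype(np.uint8)*255
    return grey,brd
B={"long":(255,155,4000),"short":(133,223,3000),"nut":(502,218,4500),"wash":(370,145,4500)}
S=dict(long=(140,118),short=(100,118),nut=(132,132),wash=(132,132))
O={"long":(.0,),}
def near(m,p):
    m=cv2.morphologyEx(m,cv2.MORPH_CLOSE,np.ones((5,5)))
    m=cv2.morphologyEx(m,cv2.MORPH_OPEN,np.ones((3,3)))
    for c in cv2.findContours(m,cv2.RETR_EXTERNAL,cv2.CHAIN_APPROX_NONE)[0]:
        if cv2.pointPolygonTest(c,tuple(map(float,p)),False)>0: return c
def main(cam):
    f=pickle.load(open(cam+"0.pkl","rb")); t=pickle.load(open("top0.pkl","rb")); g,b=masks(f["img"])
    for n,(u,v,_) in B.items():
        z=.014 if n in("long","short") else .009
        X=onz(t,u,v,z); c=near(b,proj(f,X))
        if c is None: print(n,None); continue
        # board outline as metric points on the top plane
        P=np.array([onz(f,*p,z)[:2]*1000 for p in c[:,0]]).astype(np.float32)
        (x,y),(w,h),a=cv2.minAreaRect(P); print(cam,n,np.round([x,y,w,h,a],1))
    for n,p,z in [("long_bolt",(375,230),.0154),("short_bolt",(424,223),.0157),("nut",(313,228),.012),("washer",(254,236),.004),("fin",(209,233),.018)]:
        X=onz(t,*p,z); q=proj(f,X); gg=g if cam=="top" else g
        c=near(cv2.morphologyEx(gg,cv2.MORPH_CLOSE,np.ones((3,3))),q)
        if c is None: print(n,None); continue
        P=np.array([onz(f,*p,z)[:2]*1000 for p in c[:,0]]).astype(np.float32)
        (x,y),(w,h),a=cv2.minAreaRect(P); print(cam,n,np.round([x,y,w,h,a],1), np.round(P.min(0)),np.round(P.max(0)))
for c in("top","scene"): main(c)
E
python3 meas.py
```

```text
top long [657.8 126.7 119.8 141.1  87.3]
top short [519.4 376.3 119.3 100.9  85.3]
top nut [ 520.9 -381.8  133.3  133.6    4.9]
top wash [ 677.1 -109.1  133.8  133.8   12.6]
top long_bolt [ 501.6 -113.6   39.1  115.1   89.1] [ 444. -133.] [559. -93.]
top short_bolt [ 514.9 -214.7   41.1   79.4   72.5] [ 473. -243.] [ 550. -187.]
top nut [504.3   1.3  35.   39.1  89.2] [485. -16.] [524.  19.]
top washer [490.6 116.2  41.2  41.3  89.3] [470.  96.] [511. 137.]
top fin [500.  220.4  40.4  78.6  46.4] [463. 189.] [532. 258.]
scene long [658.9 125.5 127.3 146.2  86.4]
scene short [517.4 378.2 120.  112.3  85.3]
scene nut [ 522.2 -380.8  138.1  134.3    4.9]
scene wash [ 677.5 -109.2  133.7  136.4   12.6]
scene long_bolt [ 497.6 -116.2   40.4  135.4   83.4] [ 431. -132.] [565. -91.]
scene short_bolt [ 508.4 -220.3   40.2   92.9   55.9] [ 465. -244.] [ 556. -184.]
scene nut [505.4   1.3  37.1  49.6  48.7] [479. -21.] [530.  25.]
scene washer [491.5 116.7  42.8  43.6  14.1] [470.  95.] [513. 139.]
scene fin [497.3 224.8  40.1 101.6  45.1] [457. 186.] [536. 267.]
```

```bash
cat > plan.py <<'E'
from h import *
def plan(x,y,z,yaw,verbose=True):
    """move in tool axes (cm, deg) to TCP x,y,z mm with tool x axis at yaw deg (mod 180)"""
    from scipy.spatial.transform import Rotation as R
    s=manip.state(); q=s["tool_rot"]; M=R.from_quat([q[1],q[2],q[3],q[0]]).as_matrix()
    cur=np.degrees(np.arctan2(M[1,0],M[0,0])); d=(yaw-cur+90)%180-90
    w=np.array([x,y,z])/1000-s["tool_pos"]
    a=np.radians(cur+d); X=np.array([np.cos(a),np.sin(a),0]);Y=np.array([np.sin(a),-np.cos(a),0])
    print("t",round(s["time"],2),"pos",np.round(s["tool_pos"]*1000,1),"yaw",round(cur,1),"tilt",np.round(M[:,2],3),"F",np.round(s["contact_force"],1),"grip",round(s["gripper_width"]*85,1),round(s["grasp_force"],1),"j6",round(s["joint_pos"][5],2))
    print(" turn az",round(-d,1)," then shift cm",np.round([w@X*100,w@Y*100,-w[2]*100],2)," before-turn axes",np.round([w@M[:,i]*100 for i in range(3)],2))
E
python3 - <<'E'
import pickle
from h import *
from meas import masks,near
from plan import plan
f=pickle.load(open("top0.pkl","rb")); g,b=masks(f["img"])
for n,p,z,yaw,L in [("long",(375,230),.0154,-1,115),("short",(424,223),.0157,-24,75)]:
    c=near(g,p); m=np.zeros_like(g); cv2.drawContours(m,[c],-1,255,-1)
    v,u=np.nonzero(m); P=np.array([onz(f,a,b,z)[:2]*1000 for a,b in zip(u,v)])
    for it in range(4):
        a=np.radians(yaw); s=P@[np.cos(a),np.sin(a)]; t=P@[-np.sin(a),np.cos(a)]
        lo,hi=s.min(),s.max(); sel=(s>lo+22)&(s<hi-4)
        bins=((s[sel]-lo)//3).astype(int); cs=[( s[sel][bins==k].mean(),(t[sel][bins==k].min()+t[sel][bins==k].max())/2) for k in np.unique(bins)]
        k=np.polyfit(*np.array(cs).T,1); yaw+=np.degrees(np.arctan(k[0]))
    mid=(lo+hi)/2; tm=np.polyval(k,mid); C=mid*np.array([np.cos(a),np.sin(a)])+tm*np.array([-np.sin(a),np.cos(a)])
    print(n,"yaw",round(yaw,2),"len",round(hi-lo,1),"mid",np.round(C,1))
E
sed -i '$d' meas.py
python3 -c "
from plan import plan
plan(494,-113.6,100,-1)"
```

```text
top long [657.8 126.7 119.8 141.1  87.3]
top short [519.4 376.3 119.3 100.9  85.3]
top nut [ 520.9 -381.8  133.3  133.6    4.9]
top wash [ 677.1 -109.1  133.8  133.8   12.6]
top long_bolt [ 501.6 -113.6   39.1  115.1   89.1] [ 444. -133.] [559. -93.]
top short_bolt [ 514.9 -214.7   41.1   79.4   72.5] [ 473. -243.] [ 550. -187.]
top nut [504.3   1.3  35.   39.1  89.2] [485. -16.] [524.  19.]
top washer [490.6 116.2  41.2  41.3  89.3] [470.  96.] [511. 137.]
top fin [500.  220.4  40.4  78.6  46.4] [463. 189.] [532. 258.]
scene long [658.9 125.5 127.3 146.2  86.4]
scene short [517.4 378.2 120.  112.3  85.3]
scene nut [ 522.2 -380.8  138.1  134.3    4.9]
scene wash [ 677.5 -109.2  133.7  136.4   12.6]
scene long_bolt [ 497.6 -116.2   40.4  135.4   83.4] [ 431. -132.] [565. -91.]
scene short_bolt [ 508.4 -220.3   40.2   92.9   55.9] [ 465. -244.] [ 556. -184.]
scene nut [505.4   1.3  37.1  49.6  48.7] [479. -21.] [530.  25.]
scene washer [491.5 116.7  42.8  43.6  14.1] [470.  95.] [513. 139.]
scene fin [497.3 224.8  40.1 101.6  45.1] [457. 186.] [536. 267.]
long yaw -1.11 len 115.3 mid [ 501.6 -114.6]
short yaw -24.19 len 79.7 mid [ 513.5 -219.9]
t 0.1 pos [ 235.6 -578.3  249.2] yaw 22.2 tilt [-0.     0.002 -1.   ] F [-0.5 -0.4 -0.5] grip 85.0 0.0 j6 -0.12
 turn az 23.2  then shift cm [ 25.02 -46.92  14.92]  before-turn axes [ 41.46 -33.27  14.99]
```

{"api": "move_arm", "payload": {"rows": [[0,0,0,0,0,5.8,1],[0,0,0,0,0,5.8,1],[0,0,0,0,0,5.8,1],[0,0,0,0,0,5.8,1],[1.5,-2.9,0,0,0,0,1],[1.6,-2.9,0,0,0,0,1],[1.6,-2.9,0,0,0,0,1],[1.6,-2.9,0,0,0,0,1],[1.6,-3,0,0,0,0,1],[1.6,-3,0,0,0,0,1],[1.6,-3,1.4,0,0,0,1],[1.6,-3,1.4,0,0,0,1],[1.6,-3,1.4,0,0,0,0.5],[1.5,-2.9,1.4,0,0,0,0.2],[1.5,-2.9,1.4,0,0,0,0.2],[1.5,-2.9,1.4,0,0,0,0.2],[1.5,-2.9,1.4,0,0,0,0.2],[1.5,-2.9,1.4,0,0,0,0.2],[1.5,-2.9,1.4,0,0,0,0.2],[1.5,-2.9,1.4,0,0,0,0.2]]}}

```text
time: 1.77
tool_pos: [0.4924, -0.1127, 0.1093]
tool_rot: [-0.0, 1.0, -0.009, -0.0]
contact_force: [0.8, -0.2, 0.6]
gripper_width: 0.601
grasp_force: 0.0
```

```bash
python3 -c "
from plan import plan
plan(493.6,-114.4,27,-1.1)"
```

```text
t 1.77 pos [ 492.4 -112.7  109.3] yaw -1.0 tilt [-0.  0. -1.] F [ 0.8 -0.2  0.6] grip 51.1 0.0 j6 1.22
 turn az 0.1  then shift cm [0.12 0.17 8.23]  before-turn axes [0.13 0.17 8.23]
```

{"api": "move_arm", "payload": {"rows": [[0.1,0.1,1.6,0,0,0,0.2],[0,0.1,1.6,0,0,0,0.2],[0,0,1.6,0,0,0,0.2],[0,0,1.4,0,0,0,0.2],[0,0,1,0,0,0,0.2],[0,0,0.6,0,0,0,0.2],[0,0,0.2,0,0,0,0.2],[0,0,0,0,0,0,0.2],[0,0,0,0,0,0,0.2]]}}

```text
time: 2.52
tool_pos: [0.4937, -0.1167, 0.031]
tool_rot: [0.0, 1.0, -0.009, 0.001]
contact_force: [-0.6, -0.8, 0.1]
gripper_width: 0.603
grasp_force: 0.0
```

```bash
python3 -c "
from plan import plan
plan(493.6,-114.4,27,-1.1)"
```

```text
t 2.52 pos [ 493.7 -116.7   31. ] yaw -1.0 tilt [ 0.001 -0.    -1.   ] F [-0.6 -0.8  0.1] grip 51.3 0.0 j6 1.21
 turn az 0.1  then shift cm [-0.01 -0.23  0.4 ]  before-turn axes [-0.01 -0.23  0.4 ]
```

{"api": "move_arm", "payload": {"rows": [[0,-0.2,0.2,0,0,0,0.2],[0,0,0.2,0,0,0,0.2],[0,0,0,0,0,0,-0.3],[0,0,0,0,0,0,-1],[0,0,0,0,0,0,-1],[0,0,0,0,0,0,-1],[0,0,0,0,0,0,-1],[0,0,0,0,0,0,-1],[0,0,0,0,0,0,-1]]}}

```text
time: 3.27
tool_pos: [0.4935, -0.1144, 0.0267]
tool_rot: [-0.0, 1.0, -0.009, 0.0]
contact_force: [-1.7, 2.3, 5.6]
gripper_width: 0.255
grasp_force: 58.8
```

```bash
python3 -c "
from plan import plan
plan(493.6,-114.4,27,-1.1)"
```

```text
t 3.27 pos [ 493.5 -114.4   26.7] yaw -1.0 tilt [ 0.  0. -1.] F [-1.7  2.3  5.6] grip 21.7 58.8 j6 1.21
 turn az 0.1  then shift cm [ 0.01  0.   -0.03]  before-turn axes [ 0.01  0.   -0.03]
```

{"api": "move_arm", "payload": {"rows": [[0,0,-0.4,0,0,0,-1],[0,0,-0.8,0,0,0,-1],[0,0,-1.4,0,0,0,-1],[0,0,-2,0,0,0,-1],[0,0,-1.4,0,0,0,-1],[0,0,0,0,0,0.8,-1],[0,0,0,0,0,0.8,-1]]}}

```text
time: 3.85
tool_pos: [0.4933, -0.1145, 0.0865]
tool_rot: [0.0, 1.0, -0.024, 0.0]
contact_force: [0.1, 0.0, -6.7]
gripper_width: 0.255
grasp_force: 59.0
```

```bash
python3 -c "
from plan import plan
plan(652.2,98.8,75,-2.7)"
```

```text
t 3.85 pos [ 493.3 -114.5   86.5] yaw -2.7 tilt [ 0.001 -0.001 -1.   ] F [ 0.1  0.  -6.7] grip 21.7 59.0 j6 1.24
 turn az -0.0  then shift cm [ 14.87 -22.06   1.15]  before-turn axes [ 14.86 -22.06   1.15]
```

{"api": "move_arm", "payload": {"rows": [[0.7,-1,0,0,0,0,-1],[1.4,-2.1,0,0,0,0,-1],[1.6,-2.4,0,0,0,0,-1],[1.6,-2.4,0,0,0,0,-1],[1.6,-2.4,0,0,0,0,-1],[1.6,-2.4,0,0,0,0,-1],[1.6,-2.4,0,0,0,0,-1],[1.6,-2.4,0,0,0,0,-1],[1.6,-2.4,0,0,0,0,-1],[1,-1.4,0.4,0,0,0,-1],[0.6,-0.8,0.7,0,0,0,-1],[0,0,0,0,0,0,-1],[0,0,0,0,0,0,-1],[0,0,0,0,0,0,-1]]}}

```text
time: 5.02
tool_pos: [0.6509, 0.0988, 0.0738]
tool_rot: [0.0, 1.0, -0.023, -0.001]
contact_force: [0.5, -0.1, -3.6]
gripper_width: 0.255
grasp_force: 59.2
```

```bash
python3 -c "
from plan import plan
from h import *
plan(652.2,98.8,37,-2.7)
f=manip.grab_frame('scene'); cv2.imwrite('pics/c3.png',cv2.resize(f['img'][180:330,300:500],None,fx=3,fy=3))"
```

```text
t 5.02 pos [650.9  98.8  73.8] yaw -2.7 tilt [-0.003 -0.001 -1.   ] F [ 0.5 -0.1 -3.6] grip 21.7 59.2 j6 1.66
 turn az 0.0  then shift cm [ 0.13 -0.    3.68]  before-turn axes [ 0.14 -0.01  3.68]
```

View pics/c3.png

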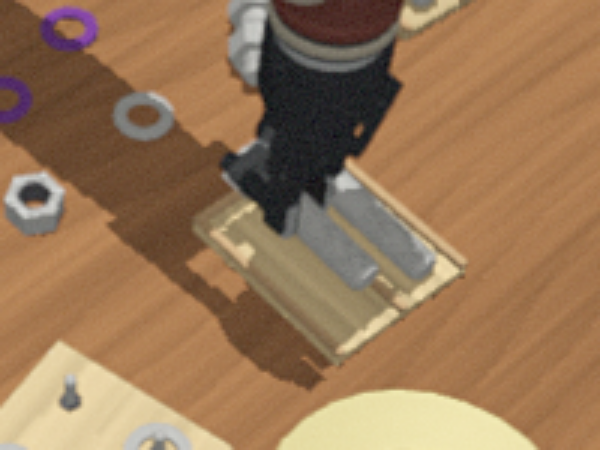

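The bolt is held along the lane above the board, crop (335,245). I lower it gently.

{"api": "move_arm", "payload": {"rows": [[0.1,0,0.8,0,0,0,-1],[0,0,1.2,0,0,0,-1],[0,0,0.8,0,0,0,-1],[0,0,0.4,0,0,0,-1],[0,0,0.2,0,0,0,-1],[0,0,0.1,0,0,0,-1],[0,0,0,0,0,0,-1],[0,0,0,0,0,0,-1]]}}

```text
time: 5.73
tool_pos: [0.6536, 0.0995, 0.0408]
tool_rot: [-0.0, 1.0, -0.023, 0.0]
contact_force: [0.2, 0.2, -4.8]
gripper_width: 0.257
grasp_force: 59.3
```

```bash
python3 -c "
from plan import plan
plan(652.2,98.8,35.7,-2.7)"
```

```text
t 5.73 pos [653.6  99.5  40.8] yaw -2.6 tilt [ 0.001  0.    -1.   ] F [ 0.2  0.2 -4.8] grip 21.8 59.3 j6 1.66
 turn az 0.1  then shift cm [-0.14  0.08  0.51]  before-turn axes [-0.14  0.08  0.51]
```

{"api": "move_arm", "payload": {"rows": [[-0.1,0.1,0.2,0,0,0,-1],[0,0,0.1,0,0,0,-1],[0,0,0.1,0,0,0,-1],[0,0,0.1,0,0,0,-1],[0,0,0,0,0,0,-1],[0,0,0,0,0,0,-1]]}}

```text
time: 6.23
tool_pos: [0.6524, 0.0985, 0.0359]
tool_rot: [0.0, 1.0, -0.023, 0.0]
contact_force: [-1.4, -0.5, -1.4]
gripper_width: 0.259
grasp_force: 59.9
```

```bash
python3 -c "
from plan import plan
plan(652.2,98.8,35.7,-2.7)"
```

```text
t 6.23 pos [652.4  98.5  35.9] yaw -2.6 tilt [ 0. -0. -1.] F [-1.4 -0.5 -1.4] grip 22.0 59.9 j6 1.65
 turn az 0.1  then shift cm [-0.02 -0.03  0.02]  before-turn axes [-0.02 -0.03  0.02]
```

{"api": "move_arm", "payload": {"rows": [[0,0,0,0,0,0,-0.4],[0,0,0,0,0,0,-0.3],[0,0,0,0,0,0,-0.2],[0,0,0,0,0,0,-0.1],[0,0,0,0,0,0,-0.1],[0,0,-0.5,0,0,0,-0.1],[0,0,-1.5,0,0,0,-0.1],[0,0,-2,0,0,0,-0.1],[0,0,-2,0,0,0,0.2],[0,0,-1,0,0,5,0.2],[0,0,0,0,0,6,0.2],[0,0,0,0,0,6,0.2],[0,0,0,0,0,4.5,0.2]]}}

```text
time: 7.32
tool_pos: [0.653, 0.0986, 0.1077]
tool_rot: [-0.0, 0.977, -0.211, 0.001]
contact_force: [0.2, -0.0, 0.3]
gripper_width: 0.601
grasp_force: 0.0
```

```bash
python3 -c "
from plan import plan
plan(509.2,-218,60,-24.2)"
```

```text
t 7.32 pos [653.   98.6 107.7] yaw -24.4 tilt [ 0.003  0.    -1.   ] F [ 0.2 -0.   0.3] grip 51.1 0.0 j6 2.03
 turn az -0.2  then shift cm [-0.14 34.77  4.77]  before-turn axes [-2.000e-02  3.477e+01  4.730e+00]
```

{"api": "move_arm", "payload": {"rows": [[0,1.2,0,0,0,0,0.2],[0,2.4,0,0,0,0,0.2],[0,3.3,0,0,0,0,0.2],[0,3.3,0,0,0,0,0.2],[0,3.3,0,0,0,0,0.2],[0,3.3,0,0,0,0,0.2],[0,3.3,0,0,0,0,0.2],[0,3.3,0,0,0,0,0.2],[0,3.3,0,0,0,0,0.2],[-0.1,3.3,0,0,0,0,0.2],[0,2.5,1,0,0,0,0.2],[0,1.5,1.5,0,0,0,0.2],[0,0.8,1.5,0,0,0,0.2],[0,0,0.8,0,0,0,0.2],[0,0,0,0,0,0,0.2],[0,0,0,0,0,0,0.2]]}}

```text
time: 8.65
tool_pos: [0.5088, -0.2184, 0.0574]
tool_rot: [-0.0, 0.978, -0.209, -0.0]
contact_force: [0.8, -0.2, 0.6]
gripper_width: 0.603
grasp_force: 0.0
```

```bash
python3 - <<'E'
from plan import plan
from h import *
plan(509.2,-218,27,-24.2)
f=manip.grab_frame('top')
from meas import masks,near
g,b=masks(f["img"]); p=proj(f,[.660,.0984,.0244]); c=near(g,p); print(p)
P=np.array([onz(f,*q,.0244)[:2]*1000 for q in c[:,0]]).astype(np.float32); print(np.round(cv2.minAreaRect(P)[0]),cv2.minAreaRect(P)[1:],P.min(0),P.max(0))
a=cv2.resize(f['img'][90:270,200:460],None,fx=3,fy=3); cv2.imwrite('pics/c4.png',a)
E
```

```text
t 8.65 pos [ 508.8 -218.4   57.4] yaw -24.1 tilt [-0.  0. -1.] F [ 0.8 -0.2  0.6] grip 51.2 0.0 j6 1.45
 turn az 0.1  then shift cm [ 0.02 -0.05  3.04]  before-turn axes [ 0.03 -0.05  3.04]
[268.510529   151.94970876]
[660.  99.] ((40.324180603027344, 117.6563491821289), 89.25990295410156) [600.98694  79.81838] [718.6947  120.29812]
```

View pics/c4.png

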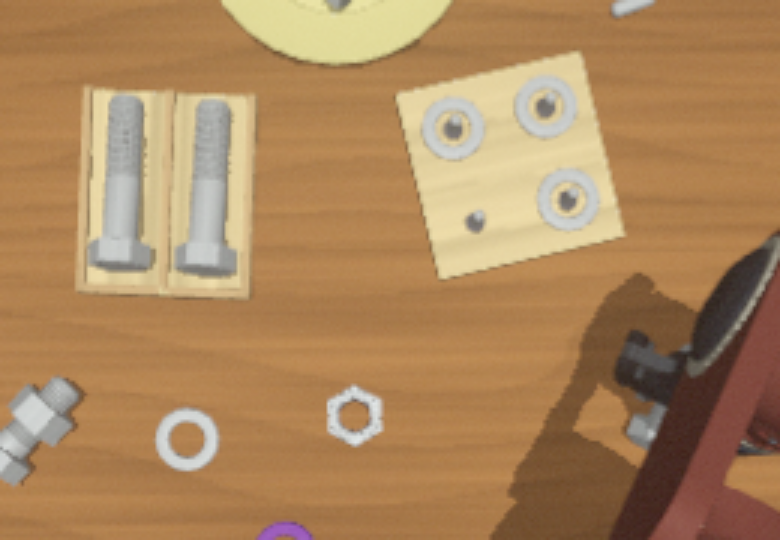

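The long bolt lies in its lane, crop (208,185), parallel to its neighbour with the head at the same end. Next is the short bolt.

{"api": "move_arm", "payload": {"rows": [[0,0,1,0,0,0,0.2],[0,0,1,0,0,0,0.2],[0,0,0.7,0,0,0,0.2],[0,0,0.3,0,0,0,0.2],[0,0,0,0,0,0,0.2],[0,0,0,0,0,0,0],[0,0,0,0,0,0,-0.3],[0,0,0,0,0,0,-1],[0,0,0,0,0,0,-1],[0,0,0,0,0,0,-1],[0,0,0,0,0,0,-1],[0,0,0,0,0,0,-1],[0,0,0,0,0,0,-1]]}}

```text
time: 9.78
tool_pos: [0.5095, -0.2188, 0.028]
tool_rot: [-0.0, 0.978, -0.209, 0.001]
contact_force: [1.3, 2.2, 4.8]
gripper_width: 0.255
grasp_force: 58.6
```

```bash
python3 -c "
from plan import plan
plan(509.2,-218,100,-24.2)"
```

```text
t 9.78 pos [ 509.5 -218.8   28. ] yaw -24.1 tilt [ 0.001 -0.    -1.   ] F [1.3 2.2 4.8] grip 21.7 58.6 j6 1.45
 turn az 0.1  then shift cm [-0.06 -0.06 -7.2 ]  before-turn axes [-0.05 -0.06 -7.2 ]
```

{"api": "move_arm", "payload": {"rows": [[0,0,-0.4,0,0,0,-1],[0,0,-0.8,0,0,0,-1],[0,0,-1.4,0,0,0,-1],[0,0,-2,0,0,0,-1],[0,0,-1.4,0,0,-3,-1],[0,0,-0.6,0,0,-5,-1],[0,0,0,0,0,-6,-1],[0,0,0,0,0,-5.4,-1],[0,0,0,0,0,0,-1]]}}

```text
time: 10.53
tool_pos: [0.5082, -0.2185, 0.0929]
tool_rot: [-0.0, 0.999, -0.041, -0.001]
contact_force: [-0.1, 0.9, -3.2]
gripper_width: 0.252
grasp_force: 58.6
```

```bash
python3 -c "
from plan import plan
plan(521.8,404.2,80,-4.7)"
```

```text
t 10.53 pos [ 508.2 -218.5   92.9] yaw -4.7 tilt [-0.001  0.    -1.   ] F [-0.1  0.9 -3.2] grip 21.4 58.6 j6 1.11
 turn az 0.0  then shift cm [ -3.75 -62.18   1.29]  before-turn axes [ -3.7  -62.18   1.3 ]
```

{"api": "move_arm", "payload": {"rows": [[-0.1,-1.2,0,0,0,0,-1],[-0.1,-2.4,0,0,0,0,-1],[-0.2,-3.4,0,0,0,0,-1],[-0.2,-3.4,0,0,0,0,-1],[-0.2,-3.4,0,0,0,0,-1],[-0.2,-3.4,0,0,0,0,-1],[-0.2,-3.4,0,0,0,0,-1],[-0.2,-3.4,0,0,0,0,-1],[-0.2,-3.4,0,0,0,0,-1],[-0.2,-3.4,0,0,0,0,-1],[-0.2,-3.4,0,0,0,0,-1],[-0.2,-3.4,0,0,0,0,-1],[-0.2,-3.4,0,0,0,0,-1],[-0.2,-3.4,0,0,0,0,-1],[-0.2,-3.4,0,0,0,0,-1],[-0.2,-3.4,0,0,0,0,-1],[-0.3,-3.4,0,0,0,0,-1],[-0.3,-3.4,0,0,0,0,-1],[-0.3,-2.6,0.5,0,0,0,-1],[0,-1.6,0.8,0,0,0,-1]]}}

```text
time: 12.2
tool_pos: [0.5205, 0.408, 0.0808]
tool_rot: [-0.001, 0.999, -0.041, 0.0]
contact_force: [-0.3, -0.3, -3.3]
gripper_width: 0.255
grasp_force: 58.8
```

{"api": "move_arm", "payload": {"rows": [[0,0,0,0,0,0,-1],[0,0,0,0,0,0,-1],[0,0,0,0,0,0,-1]]}}

```text
time: 12.45
tool_pos: [0.5207, 0.4039, 0.0797]
tool_rot: [0.001, 0.999, -0.042, -0.001]
contact_force: [0.7, -0.1, -2.9]
gripper_width: 0.252
grasp_force: 59.0
```

```bash
python3 -c "
from plan import plan
from h import *
plan(521.8,404.2,37,-4.7)
f=manip.grab_frame('scene'); cv2.imwrite('pics/c5.png',cv2.resize(f['img'][90:230,340:520],None,fx=3.5,fy=3.5))"
```

```text
t 12.45 pos [520.7 403.9  79.7] yaw -4.8 tilt [-0.001 -0.001 -1.   ] F [ 0.7 -0.1 -2.9] grip 21.5 59.0 j6 2.2
 turn az -0.1  then shift cm [ 0.1  -0.04  4.27]  before-turn axes [ 0.11 -0.05  4.27]
```

View pics/c5.png

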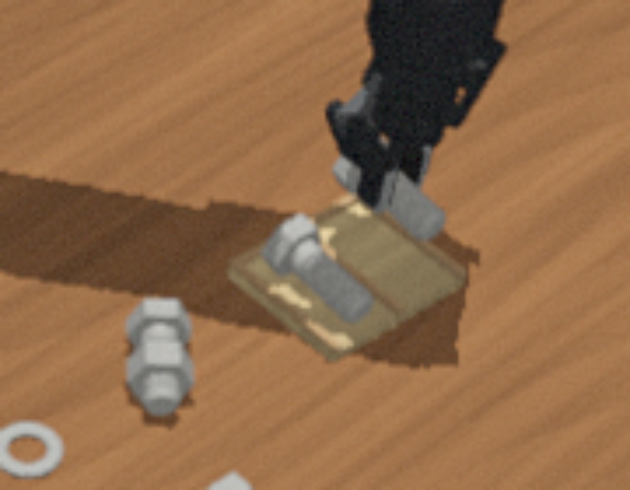

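The short bolt is held parallel to its neighbour, crop (390,195), head at the same end. I lower it.

{"api": "move_arm", "payload": {"rows": [[0.1,0,0.8,0,0,0,-1],[0,0,1.2,0,0,0,-1],[0,0,0.9,0,0,0,-1],[0,0,0.5,0,0,0,-1],[0,0,0.3,0,0,0,-1],[0,0,0.2,0,0,0,-1],[0,0,0.1,0,0,0,-1],[0,0,0,0,0,0,-1],[0,0,0,0,0,0,-1]]}}

```text
time: 13.25
tool_pos: [0.5228, 0.4046, 0.0408]
tool_rot: [-0.0, 0.999, -0.041, 0.0]
contact_force: [0.5, -0.0, -2.7]
gripper_width: 0.251
grasp_force: 59.0
```

```bash
python3 -c "
from plan import plan
plan(521.8,404.2,36.7,-4.7)"
```

```text
t 13.25 pos [522.8 404.6  40.8] yaw -4.7 tilt [ 0.001  0.    -1.   ] F [ 0.5 -0.  -2.7] grip 21.4 59.0 j6 2.2
 turn az -0.0  then shift cm [-0.09  0.05  0.41]  before-turn axes [-0.09  0.05  0.41]
```

{"api": "move_arm", "payload": {"rows": [[-0.1,0,0.1,0,0,0,-1],[0,0,0.1,0,0,0,-1],[0,0,0.1,0,0,0,-1],[0,0,0.1,0,0,0,-1],[0,0,0,0,0,0,-1],[0,0,0,0,0,0,-1]]}}

```text
time: 13.75
tool_pos: [0.5216, 0.4046, 0.0371]
tool_rot: [-0.0, 0.999, -0.041, 0.0]
contact_force: [-3.0, -0.7, 2.1]
gripper_width: 0.255
grasp_force: 59.6
```

```bash
python3 -c "
from plan import plan
plan(521.8,404.2,36.7,-4.7)"
```

```text
t 13.75 pos [521.6 404.6  37.1] yaw -4.7 tilt [ 0.  0. -1.] F [-3.  -0.7  2.1] grip 21.7 59.6 j6 2.2
 turn az -0.0  then shift cm [0.02 0.04 0.04]  before-turn axes [0.02 0.04 0.04]
```

{"api": "move_arm", "payload": {"rows": [[0,0,0,0,0,0,-0.4],[0,0,0,0,0,0,-0.3],[0,0,0,0,0,0,-0.2],[0,0,0,0,0,0,-0.1],[0,0,0,0,0,0,-0.1],[0,0,-0.5,0,0,0,-0.1],[0,0,-1.5,0,0,0,-0.1],[0,0,-2,0,0,0,-0.1],[0,0,-2,0,0,-2,0.4],[0,0,-1,0,0,-2,0.4],[0,0,0,0,0,0,0.4]]}}

```text
time: 14.67
tool_pos: [0.5238, 0.4059, 0.1119]
tool_rot: [-0.002, 1.0, -0.006, 0.003]
contact_force: [0.5, 0.1, 0.3]
gripper_width: 0.697
grasp_force: 0.0
```

```bash
python3 -c "
from plan import plan
plan(504.3,1.3,60,-0.8)"
```

```text
t 14.67 pos [523.8 405.9 111.9] yaw -0.7 tilt [ 0.007  0.004 -1.   ] F [0.5 0.1 0.3] grip 59.2 0.0 j6 2.13
 turn az 0.1  then shift cm [-1.39 40.49  5.19]  before-turn axes [-1.49 40.51  5.  ]
```

{"api": "move_arm", "payload": {"rows": [[-0.1,1.2,0,0,0,0,0.4],[-0.1,2.4,0,0,0,0,0.4],[-0.1,3.4,0,0,0,0,0.4],[-0.1,3.4,0,0,0,0,0.4],[-0.1,3.4,0,0,0,0,0.4],[-0.1,3.4,0,0,0,0,0.4],[-0.1,3.4,0,0,0,0,0.4],[-0.1,3.4,0,0,0,0,0.4],[-0.1,3.4,0,0,0,0,0.4],[-0.1,3.4,0,0,0,0,0.4],[-0.1,3.4,0,0,0,0,0.4],[-0.1,3,1,0,0,0,0.4],[-0.1,2,1.4,0,0,0,0.4],[-0.1,0.7,1.6,0,0,0,0.4],[0,0,1,0,0,0,0.4],[0,0,0,0,0,0,0.4],[0,0,0,0,0,0,0.4]]}}

```text
time: 16.08
tool_pos: [0.5011, 0.0061, 0.0552]
tool_rot: [-0.0, 1.0, -0.007, -0.001]
contact_force: [-0.3, -1.1, -0.3]
gripper_width: 0.698
grasp_force: 0.0
```

```bash
python3 - <<'E'
from plan import plan
from h import *
plan(504.3,1.3,24,-0.8)
f=manip.grab_frame('top')
cv2.imwrite('pics/c6.png',cv2.resize(f['img'][110:270,90:350],None,fx=3,fy=3))
E
```

```text
t 16.08 pos [501.1   6.1  55.2] yaw -0.7 tilt [-0.003  0.001 -1.   ] F [-0.3 -1.1 -0.3] grip 59.3 0.0 j6 1.45
 turn az 0.1  then shift cm [0.33 0.47 3.12]  before-turn axes [0.33 0.47 3.11]
```

View pics/c6.png

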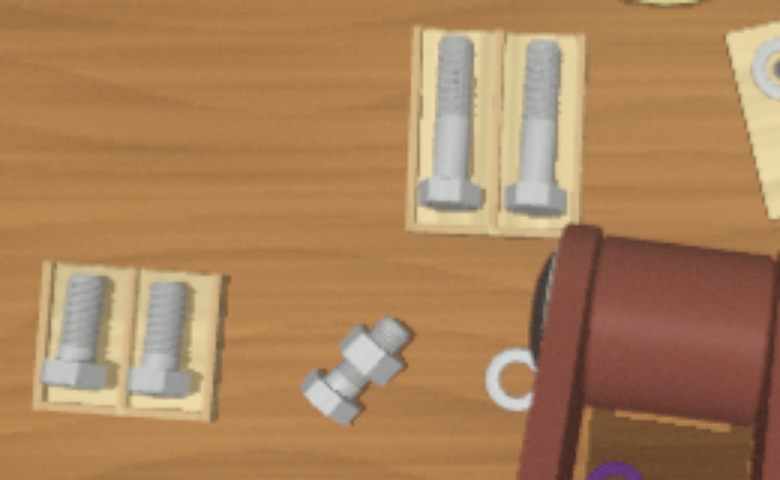

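Both bolts lie in their lanes, heads at their neighbours' ends: short at crop (75,330), long at (540,125). Next is the nut.

{"api": "move_arm", "payload": {"rows": [[0.3,0.4,0.6,0,0,0,0.4],[0,0.1,1,0,0,0,0.4],[0,0,1,0,0,0,0.4],[0,0,0.6,0,0,0,0.4],[0,0,0.2,0,0,0,0.4],[0,0,0,0,0,0,0.4],[0,0,0,0,0,0,0.4],[0,0,0,0,0,0,0.4]]}}

```text
time: 16.8
tool_pos: [0.5056, 0.0006, 0.0226]
tool_rot: [0.0, 1.0, -0.006, 0.0]
contact_force: [-0.2, -0.1, 0.3]
gripper_width: 0.7
grasp_force: 0.0
```

```bash
python3 - <<'E'
from plan import plan
plan(504.3,1.3,21,-0.8)
E
```

```text
t 16.8 pos [505.6   0.6  22.6] yaw -0.7 tilt [ 0.001 -0.    -1.   ] F [-0.2 -0.1  0.3] grip 59.5 0.0 j6 1.44
 turn az 0.1  then shift cm [-0.13 -0.06  0.16]  before-turn axes [-0.13 -0.06  0.16]
```

{"api": "move_arm", "payload": {"rows": [[-0.1,0,0.1,0,0,0,0.4],[0,0,0,0,0,0,0.2],[0,0,0,0,0,0,0],[0,0,0,0,0,0,-1],[0,0,0,0,0,0,-1],[0,0,0,0,0,0,-1],[0,0,0,0,0,0,-1],[0,0,0,0,0,0,-1]]}}

```text
time: 17.47
tool_pos: [0.5048, 0.0006, 0.0218]
tool_rot: [0.0, 1.0, -0.006, 0.001]
contact_force: [-0.7, 1.0, 5.4]
gripper_width: 0.406
grasp_force: 61.5
```

```bash
python3 - <<'E'
from plan import plan
plan(504.3,1.3,21,-0.8)
E
```

```text
t 17.47 pos [504.8   0.6  21.8] yaw -0.7 tilt [ 0.001 -0.    -1.   ] F [-0.7  1.   5.4] grip 34.5 61.5 j6 1.44
 turn az 0.1  then shift cm [-0.05 -0.07  0.08]  before-turn axes [-0.05 -0.07  0.08]
```

{"api": "move_arm", "payload": {"rows": [[0,0,-0.4,0,0,0,-1],[0,0,-0.8,0,0,0,-1],[0,0,-1.4,0,0,0,-1],[0,0,-2,0,0,0,-1],[0,1,-1.8,0,0,0,-1],[0,2.2,-0.8,0,0,0,-1],[-0.1,3.4,0,0,0,0,-1],[-0.1,3.4,0,0,0,0,-1],[-0.1,3.4,0,0,0,0,-1],[-0.1,3.4,0,0,0,0,-1],[-0.2,3.4,0,0,0,0,-1],[-0.2,3.4,0,0,0,0,-1],[-0.2,3.4,0,0,0,0,-1],[-0.2,3.4,0,0,0,0,-1],[-0.2,3.4,0,0,0,0,-1],[-0.2,3.4,0,0,0,0,-1],[0,2.6,0,0,0,0,-1],[0,1.6,0,0,0,0,-1],[0,0,0,0,0,0,-1],[0,0,0,0,0,0,-1]]}}

```text
time: 19.13
tool_pos: [0.4825, -0.4133, 0.0931]
tool_rot: [-0.001, 1.0, -0.007, -0.0]
contact_force: [0.4, 0.4, -0.6]
gripper_width: 0.404
grasp_force: 60.9
```

```bash
python3 - <<'E'
from plan import plan
from h import *
import pickle
plan(490.8,-417.5,31,3)
f=manip.grab_frame('scene'); cv2.imwrite('pics/c7.png',cv2.resize(f['img'][250:430,60:260],None,fx=3,fy=3))
for c in('top','scene'):
    g=pickle.load(open(c+'0.pkl','rb')); print(c,"nutpin base/top",proj(g,[.4908,-.4175,.009]),proj(g,[.4908,-.4175,.037]),"washpin",proj(g,[.6377,-.0841,.009]),proj(g,[.6377,-.0841,.037]))
    if c=='top': cv2.imwrite('pics/x.png',g['img'])
E
```

```text
t 19.13 pos [ 482.5 -413.3   93.1] yaw -0.8 tilt [-0.     0.001 -1.   ] F [ 0.4  0.4 -0.6] grip 34.3 60.9 j6 0.76
 turn az -3.8  then shift cm [0.81 0.46 6.21]  before-turn axes [0.84 0.41 6.21]
top nutpin base/top [518.9714618  232.37309346] [525.43888395 231.87161355] washpin [357.87100632 163.61131269] [359.21751626 160.91896882]
scene nutpin base/top [124.72618258 367.56414493] [120.36929293 360.16887414] washpin [322.5198969  313.60079131] [322.57360759 305.58066347]
```

View pics/c7.png

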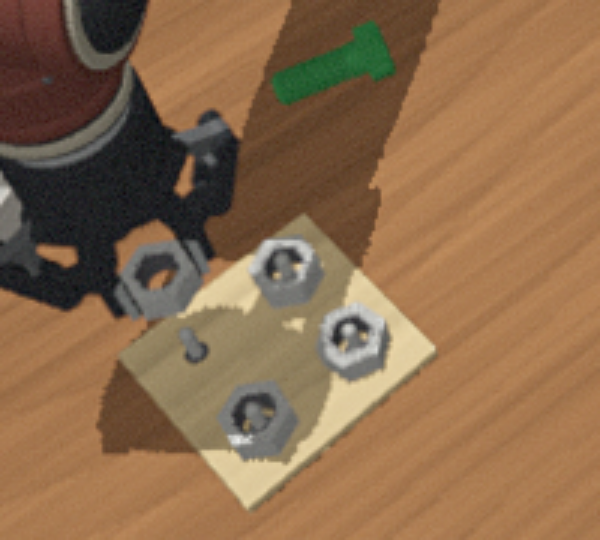

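{"api": "move_arm", "payload": {"rows": [[0.5,0.2,0,0,0,0,-1],[0.4,0.2,0.5,0,0,0,-1],[0,0,1,0,0,0,-1],[0,0,0.5,0,0,0,-1],[0,0,0,0,0,0,-1],[0,0,0,0,0,0,-1],[0,0,0,0,0,0,-1]]}}

```text
time: 19.77
tool_pos: [0.4918, -0.417, 0.0731]
tool_rot: [-0.0, 1.0, -0.006, -0.0]
contact_force: [0.7, 0.6, -0.5]
gripper_width: 0.403
grasp_force: 60.9
```

```bash
python3 - <<'E'
from plan import plan
plan(491.3,-417.,31,-.8)
E
```

```text
t 19.77 pos [ 491.8 -417.    73.1] yaw -0.7 tilt [-0.  0. -1.] F [ 0.7  0.6 -0.5] grip 34.2 60.9 j6 0.76
 turn az 0.1  then shift cm [-0.05 -0.    4.21]  before-turn axes [-0.05  0.    4.21]
```

{"api": "move_arm", "payload": {"rows": [[0,0,0.7,0,0,0,-1],[0,0,0.8,0,0,0,-1],[0,0,0.8,0,0,0,-1],[0,0,0.6,0,0,0,-1],[0,0,0.4,0,0,0,-1],[0,0,0.3,0,0,0,-1],[0,0,0.2,0,0,0,-1],[0,0,0.1,0,0,0,-1],[0,0,0.1,0,0,0,-1],[0,0,0,0,0,0,-1],[0,0,0,0,0,0,-1]]}}

```text
time: 20.68
tool_pos: [0.492, -0.4174, 0.0336]
tool_rot: [0.0, 1.0, -0.006, 0.0]
contact_force: [-0.6, 0.1, -1.3]
gripper_width: 0.407
grasp_force: 60.9
```

```bash
python3 - <<'E'
from plan import plan
plan(491.3,-417.,30.8,-.8)
E
```

```text
t 20.68 pos [ 492.  -417.4   33.6] yaw -0.7 tilt [ 0. -0. -1.] F [-0.6  0.1 -1.3] grip 34.6 60.9 j6 0.76
 turn az 0.1  then shift cm [-0.08 -0.04  0.28]  before-turn axes [-0.08 -0.04  0.28]
```

{"api": "move_arm", "payload": {"rows": [[0,0,0.1,0,0,0,-1],[0,0,0.1,0,0,0,-1],[0,0,0.1,0,0,0,-1],[0,0,0,0,0,0,-1],[0,0,0,0,0,0,-1],[0,0,0,0,0,0,-1]]}}

```text
time: 21.18
tool_pos: [0.492, -0.4174, 0.0309]
tool_rot: [0.0, 1.0, -0.006, 0.0]
contact_force: [-1.4, 1.0, 4.2]
gripper_width: 0.408
grasp_force: 61.4
```

```bash
python3 - <<'E'
from plan import plan
plan(491.3,-417.,30.8,-.8)
E
```

```text
t 21.18 pos [ 492.  -417.4   30.9] yaw -0.7 tilt [ 0. -0. -1.] F [-1.4  1.   4.2] grip 34.6 61.4 j6 0.76
 turn az 0.1  then shift cm [-0.07 -0.04  0.01]  before-turn axes [-0.07 -0.04  0.01]
```

{"api": "move_arm", "payload": {"rows": [[0,0,0,0,0,0,-0.1],[0,0,0,0,0,0,0],[0,0,0,0,0,0,0.05],[0,0,0,0,0,0,0.05],[0,0,-0.5,0,0,0,0.05],[0,0,-1.5,0,0,0,0.05],[0,0,-2,0,0,0,0.05],[0,0,-2,0,0,0,0.4],[0,0,-1.5,0,0,5,0.4],[0,0,0,0,0,6.5,0.4],[0,0,0,0,0,6.5,0.4],[0,0,0,0,0,6.5,0.4],[0,0,0,0,0,6.5,0.4],[0,0,0,0,0,0.7,0.4],[0,0,0,0,0,0,0.4]]}}

```text
time: 22.43
tool_pos: [0.4922, -0.4175, 0.1066]
tool_rot: [0.0, 0.961, -0.278, 0.001]
contact_force: [0.2, 0.6, 0.6]
gripper_width: 0.701
grasp_force: 0.0
```

```bash
python3 - <<'E'
from plan import plan
plan(491,116.4,60,-32.4)
E
```

```text
t 22.43 pos [ 492.2 -417.5  106.6] yaw -32.3 tilt [ 0.001 -0.001 -1.   ] F [0.2 0.6 0.6] grip 59.6 0.0 j6 1.32
 turn az 0.1  then shift cm [-28.71 -45.02   4.66]  before-turn axes [-28.65 -45.06   4.6 ]
```

{"api": "move_arm", "payload": {"rows": [[-0.7,-1.1,0,0,0,0,0.4],[-1.2,-1.9,0,0,0,0,0.4],[-1.8,-2.8,0,0,0,0,0.4],[-1.8,-2.8,0,0,0,0,0.4],[-1.8,-2.8,0,0,0,0,0.4],[-1.8,-2.8,0,0,0,0,0.4],[-1.8,-2.8,0,0,0,0,0.4],[-1.8,-2.8,0,0,0,0,0.4],[-1.8,-2.8,0,0,0,0,0.4],[-1.8,-2.8,0,0,0,0,0.4],[-1.8,-2.8,0,0,0,0,0.4],[-1.8,-2.8,0,0,0,0,0.4],[-1.8,-2.8,0,0,0,0,0.4],[-1.8,-2.8,0,0,0,0,0.4],[-1.8,-2.8,0,0,0,0,0.4],[-1.8,-2.9,0,0,0,0,0.4],[-1,-1.7,0.7,0,0,0,0.4],[-0.6,-1.1,1.5,0,0,0,0.4],[0,0,1.5,0,0,0,0.4],[0,0,1,0,0,0,0.4]]}}

```text
time: 24.1
tool_pos: [0.4903, 0.1187, 0.0572]
tool_rot: [0.0, 0.961, -0.277, -0.001]
contact_force: [-0.7, 0.5, -0.5]
gripper_width: 0.699
grasp_force: 0.0
```

{"api": "move_arm", "payload": {"rows": [[0,0,0,0,0,0,0.4],[0,0,0,0,0,0,0.4],[0,0,0,0,0,0,0.4]]}}

```text
time: 24.35
tool_pos: [0.492, 0.1171, 0.0591]
tool_rot: [-0.0, 0.96, -0.279, 0.0]
contact_force: [-0.3, 0.5, 0.6]
gripper_width: 0.703
grasp_force: 0.0
```

```bash
python3 - <<'E'
from plan import plan
plan(491,116.4,24,-32.4)
E
```

```text
t 24.35 pos [492.  117.1  59.1] yaw -32.5 tilt [ 0.001  0.    -1.   ] F [-0.3  0.5  0.6] grip 59.7 0.0 j6 2.22
 turn az -0.1  then shift cm [-0.05  0.11  3.51]  before-turn axes [-0.05  0.11  3.51]
```

{"api": "move_arm", "payload": {"rows": [[0,0.1,0.8,0,0,0,0.25],[0,0,1,0,0,0,0.25],[0,0,1,0,0,0,0.25],[0,0,0.6,0,0,0,0.25],[0,0,0.3,0,0,0,0.25],[0,0,0.1,0,0,0,0.25],[0,0,0,0,0,0,0.25],[0,0,0,0,0,0,0.25]]}}

```text
time: 25.02
tool_pos: [0.4913, 0.1165, 0.0205]
tool_rot: [-0.0, 0.96, -0.279, 0.0]
contact_force: [-0.5, 0.1, 0.8]
gripper_width: 0.627
grasp_force: 0.0
```

```bash
python3 - <<'E'
from plan import plan
from h import *
plan(491,116.4,19,-32.4)
f=manip.grab_frame('scene'); cv2.imwrite('pics/c8.png',cv2.resize(f['img'][160:270,290:420],None,fx=5,fy=5,interpolation=cv2.INTER_CUBIC))
E
```

```text
t 25.02 pos [491.3 116.5  20.5] yaw -32.4 tilt [ 0.  0. -1.] F [-0.5  0.1  0.8] grip 53.3 0.0 j6 2.22
 turn az -0.0  then shift cm [-0.02  0.03  0.15]  before-turn axes [-0.02  0.03  0.15]
```

View pics/c8.png

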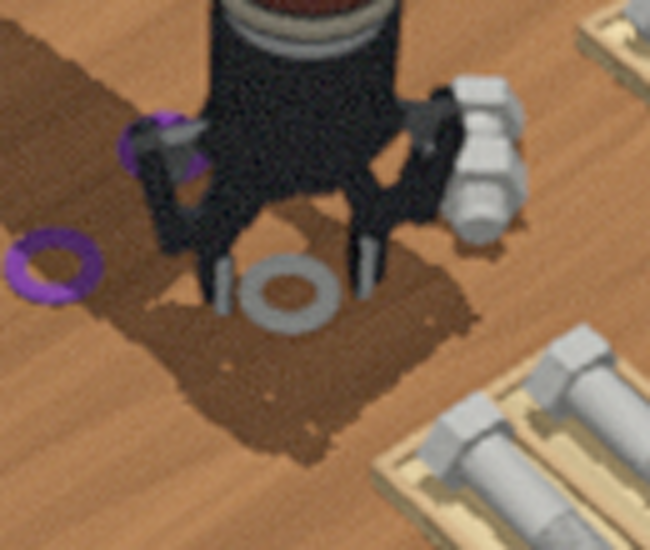

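The open fingers straddle the steel washer at crop (290,292). I creep down, watching the force.

{"api": "move_arm", "payload": {"rows": [[0,0,0.1,0,0,0,0.15],[0,0,0.1,0,0,0,0.15],[0,0,0,0,0,0,0.15],[0,0,0,0,0,0,0.15]]}}

```text
time: 25.4
tool_pos: [0.4911, 0.1165, 0.0184]
tool_rot: [-0.0, 0.96, -0.279, 0.0]
contact_force: [-0.2, -0.5, 0.0]
gripper_width: 0.576
grasp_force: 0.0
```

{"api": "move_arm", "payload": {"rows": [[0,0,0.1,0,0,0,0.15],[0,0,0,0,0,0,0.15],[0,0,0,0,0,0,0.15]]}}

```text
time: 25.65
tool_pos: [0.491, 0.1165, 0.0172]
tool_rot: [0.0, 0.96, -0.279, -0.0]
contact_force: [-0.3, 0.2, -0.4]
gripper_width: 0.573
grasp_force: 0.0
```

{"api": "move_arm", "payload": {"rows": [[0,0,0,0,0,0,0],[0,0,0,0,0,0,-0.2],[0,0,0,0,0,0,-0.2],[0,0,0,0,0,0,-0.2],[0,0,0,0,0,0,-0.2],[0,0,0,0,0,0,-0.2]]}}

```text
time: 26.15
tool_pos: [0.4915, 0.1165, 0.018]
tool_rot: [-0.0, 0.96, -0.279, 0.0]
contact_force: [-2.0, -0.2, 5.4]
gripper_width: 0.467
grasp_force: 59.9
```

{"api": "move_arm", "payload": {"rows": [[0,0,-0.2,0,0,0,-0.4],[0,0,-0.6,0,0,0,-0.4],[0,0,-1.2,0,0,0,-0.4],[0,0,-2,0,0,0,-0.4],[0,0,-2,0,0,0,-0.4],[0,0,-1.4,0,0,0,-0.4],[0,0,-0.4,0,0,0,-0.4],[0,0,0,0,0,0,-0.4]]}}

```text
time: 26.82
tool_pos: [0.4923, 0.1166, 0.0975]
tool_rot: [-0.001, 0.96, -0.279, 0.002]
contact_force: [-0.7, -0.3, -0.7]
gripper_width: 0.468
grasp_force: 60.5
```

```bash
python3 - <<'E'
from plan import plan
from h import *
plan(637.7,-84.1,75,-32.4)
f=manip.grab_frame('scene'); cv2.imwrite('pics/c9.png',cv2.resize(f['img'][130:260,290:440],None,fx=5,fy=5,interpolation=cv2.INTER_CUBIC)[:600])
E
```

```text
t 26.82 pos [492.3 116.6  97.5] yaw -32.4 tilt [ 0.004  0.    -1.   ] F [-0.7 -0.3 -0.7] grip 39.8 60.5 j6 2.22
 turn az -0.0  then shift cm [23.03  9.16  2.25]  before-turn axes [23.03  9.15  2.3 ]
```

View pics/c9.png

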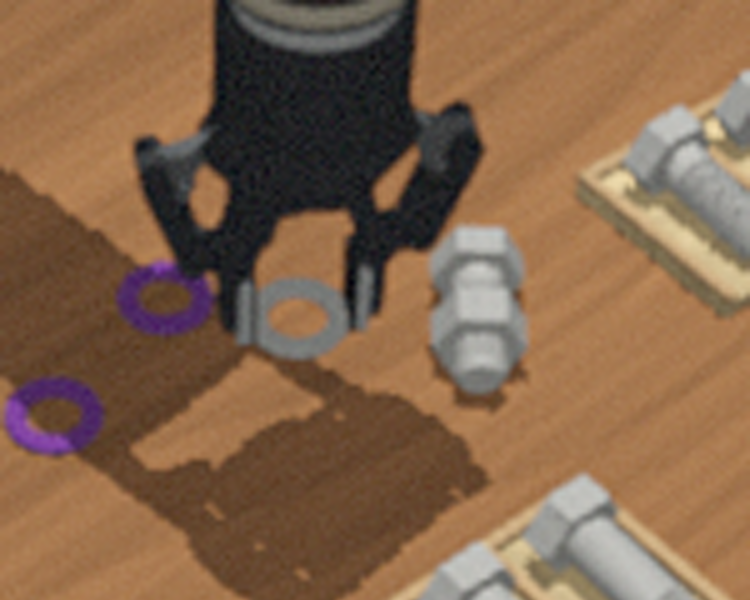

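The washer is held flat between the tips, crop (300,318). Now to its board.

{"api": "move_arm", "payload": {"rows": [[1.2,0.5,0,0,0,0,-0.4],[2.2,0.9,0,0,0,0,-0.4],[2.8,1.1,0,0,0,0,-0.4],[2.8,1.1,0,0,0,0,-0.4],[2.8,1.1,0,0,0,0,-0.4],[2.8,1.1,0,0,0,0,-0.4],[2.8,1.1,0,0,0,0,-0.4],[2.6,1,0.4,0,0,0,-0.4],[1.9,0.8,0.7,0,0,0,-0.4],[1.1,0.4,0.7,0,0,0,-0.4],[0,0,0.4,0,0,0,-0.4],[0,0,0,0,0,0,-0.4],[0,0,0,0,0,0,-0.4],[0,0,0,0,0,0,-0.4]]}}

```text
time: 28.03
tool_pos: [0.6357, -0.083, 0.0729]
tool_rot: [-0.0, 0.96, -0.279, -0.001]
contact_force: [0.8, -0.2, 0.1]
gripper_width: 0.465
grasp_force: 60.5
```

```bash
python3 - <<'E'
from plan import plan
from h import *
plan(637.7,-84.1,27.5,-32.4)
f=manip.grab_frame('scene'); cv2.imwrite('pics/c10.png',cv2.resize(f['img'][260:390,260:390],None,fx=4.5,fy=4.5,interpolation=cv2.INTER_CUBIC))
E
```

```text
t 28.03 pos [635.7 -83.   72.9] yaw -32.4 tilt [-0.001  0.    -1.   ] F [ 0.8 -0.2  0.1] grip 39.6 60.5 j6 1.89
 turn az 0.0  then shift cm [ 0.23 -0.02  4.54]  before-turn axes [ 0.23 -0.02  4.54]
```

View pics/c10.png

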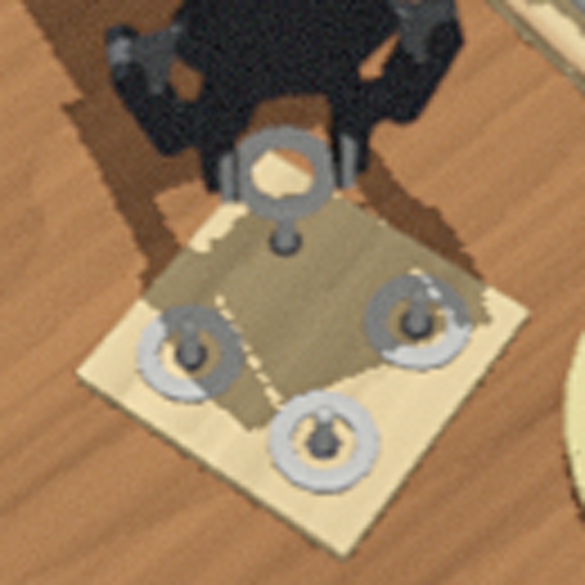

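The washer is above its bare pin (crop 285,240), between the neighbours. I lower it.

{"api": "move_arm", "payload": {"rows": [[0.2,0,0.6,0,0,0,-0.4],[0,0,0.8,0,0,0,-0.4],[0,0,0.8,0,0,0,-0.4],[0,0,0.7,0,0,0,-0.4],[0,0,0.5,0,0,0,-0.4],[0,0,0.3,0,0,0,-0.4],[0,0,0.2,0,0,0,-0.4],[0,0,0.1,0,0,0,-0.4],[0,0,0,0,0,0,-0.4],[0,0,0,0,0,0,-0.4]]}}

```text
time: 28.92
tool_pos: [0.6383, -0.0848, 0.0337]
tool_rot: [-0.0, 0.96, -0.279, 0.0]
contact_force: [-0.3, 0.4, -0.0]
gripper_width: 0.473
grasp_force: 60.5
```

```bash
python3 - <<'E'
from plan import plan
plan(637.7,-84.1,27,-32.4)
E
```

```text
t 28.92 pos [638.3 -84.8  33.7] yaw -32.4 tilt [ 0.001 -0.    -1.   ] F [-0.3  0.4 -0. ] grip 40.2 60.5 j6 1.89
 turn az -0.0  then shift cm [-0.09 -0.03  0.67]  before-turn axes [-0.09 -0.03  0.67]
```

{"api": "move_arm", "payload": {"rows": [[0,0,0.2,0,0,0,-0.4],[0,0,0.1,0,0,0,-0.4],[0,0,0.1,0,0,0,-0.4],[0,0,0.1,0,0,0,-0.4],[0,0,0.1,0,0,0,-0.4],[0,0,0,0,0,0,-0.4],[0,0,0,0,0,0,-0.4],[0,0,0,0,0,0,-0.4]]}}

```text
time: 29.58
tool_pos: [0.638, -0.0848, 0.0273]
tool_rot: [-0.0, 0.96, -0.279, -0.0]
contact_force: [-0.4, 0.2, -0.6]
gripper_width: 0.469
grasp_force: 60.5
```

{"api": "move_arm", "payload": {"rows": [[0,0,0.1,0,0,0,-0.4],[0,0,0,0,0,0,-0.4],[0,0,0,0,0,0,-0.4],[0,0,0,0,0,0,-0.4]]}}

```text
time: 29.92
tool_pos: [0.6382, -0.0848, 0.027]
tool_rot: [0.0, 0.96, -0.279, 0.0]
contact_force: [-2.8, 0.4, 6.2]
gripper_width: 0.469
grasp_force: 61.1
```

{"api": "move_arm", "payload": {"rows": [[0,0,0,0,0,0,0],[0,0,0,0,0,0,0.1],[0,0,0,0,0,0,0.15],[0,0,0,0,0,0,0.15],[0,0,-0.4,0,0,0,0.15],[0,0,-1,0,0,0,0.15],[0,0,-2,0,0,0,0.15],[0,0,-2.5,0,0,0,0.15],[0,0,-2.5,0,0,0,0.15],[-2,0,-2,0,0,0,0.15],[-3,0,0,0,0,0,0.15],[-3,0,0,0,0,0,0.15],[-3,0,0,0,0,0,0.15],[-3,0,0,0,0,0,0.15],[-3,0,0,0,0,0,0.15],[-2,0,0,0,0,0,0.15],[-1,0,0,0,0,0,0.15],[0,0,0,0,0,0,0.15],[0,0,0,0,0,0,0.15],[0,0,0,0,0,0,0.15]]}}

```text
time: 31.58
tool_pos: [0.4704, 0.022, 0.1311]
tool_rot: [-0.0, 0.96, -0.28, 0.001]
contact_force: [-0.5, 0.1, 0.4]
gripper_width: 0.581
grasp_force: 0.0
```

```bash
python3 - <<'E'
from h import *
f=manip.grab_frame('top'); g=manip.grab_frame('scene')
r=lambda a,s:cv2.resize(a,s,interpolation=cv2.INTER_CUBIC)
a=r(f['img'][105:260,320:545],(400,275)); b=r(f['img'][105:260,95:320],(400,275))
c=r(g['img'][280:425,90:290],(400,290)); d=r(g['img'][280:395,260:420],(400,290))
cv2.imwrite('pics/fin.png',np.vstack([np.hstack([b,a]),np.hstack([c,d])]))
E
```

```text
(no output)
```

View pics/fin.png

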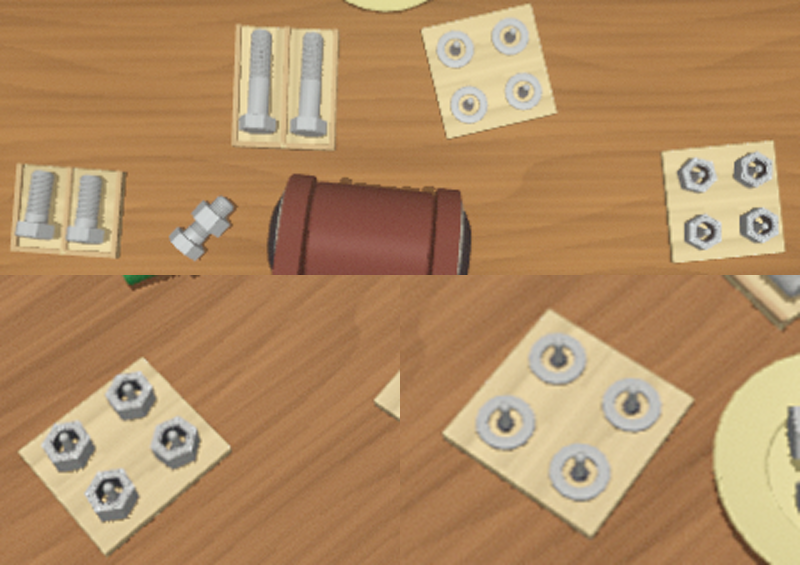

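The picture shows all four places filled: both bolts in their lanes (40,205 and 310,85), the nut flat over its pin (67,445 lower left), and the washer flat over its pin (557,358). The finished set has not moved. I hand in.

```bash
python3 -c "
from plant import manip
print(manip.job_done())"
```

```text
the job is handed in; nothing more can be done
None
```

I filled all four empty places with their matching parts, checked them in the last pictures, left the finished set where it lay, and handed the job in at about 32 s of the 90 s allowed; no verdict was returned.

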